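Open the pressure cooker and hold its lid over the pot to drip off

ROBOT

A 7-joint arm with a two-finger parallel gripper is mounted at the origin on a cart in front of the work surface, level with it; the furniture and walls round the work are solid. World frame = base frame: x ahead of the robot, y to its left, z up, the work surface at z = 0. Lengths are in mm, angles in rad, forces in N, time in s.
With the tool pointing down it reaches from about 400 to 850 mm from the base axis. Payload 10.4 kg.
Tool frame: the origin (TCP) lies midway between the tips of the shut fingers; the grasp point (between the pads) lies 19 mm behind it; z points along the fingers, y is the line along which they close (so a half turn about z gives the same grasp; the last joint's range is limited). The gripper opens to 87 mm and grips with 3 to 60 N. Pads are 19 mm wide; open, the fingers measure 117 mm over their backs; the gripper's body (75 mm by 190 mm) begins 51 mm behind the grasp point.
Start: joints at [1.109, 0.332, -0.065, 1.46, 0.022, 1.35, -0.088], TCP at [265.557, -565.802, 222.576] pointing down, gripper open.
Joint ranges: [-2.6, 2.6], [-0.5, 2.12], [-1.47, 1.34], [0.16, 2.42], [-1.27, 4.41], [0.06, 2.06], [-2.6, 2.6]. Speed limits (rad/s): [2.22, 2.22, 2.79, 2.79, 3.14, 3.14, 3.14].

INTERFACE

Orientations are given as a unit quaternion [x, y, z, w].
In Python, from cell import * gives the robot as it stands.
- The arm moves only by the tool send_rows, never from a script. Its argument "moves" is a list that holds one entry, the list of rows, each a list of 7 numbers: the finger opening in m, from 0 to 0.087, then the shift along the tool's x, y, z in m, then the turn, a rotation vector about the tool's x, y, z in degrees. In form: [[[hand, x, y, z, wx, wy, wz], ...]]. A call has exactly 10 rows; each row shifts and turns the commanded pose from where the row before left it, along the tool's axes as they then stand; what a row does not reach is not made up. A row lasts 1/8 s, in which the tool goes at most 62.5 mm and 10.7 degrees, less where a joint would pass 70% of its speed; a pose out of reach is approached as far as the arm can. A call is refused whole if a number of a shift passes 0.0625 or a number of a turn 10.7, either way. A call with a gripper value outside its range is refused whole. The fingers move at their own pace and stop on an object; "force" is the grip in N (left out, the last holds). Time passes only in rows, so rows that do not move let the fingers close, or fill a call up. It gives the time, the measured TCP pose, the force, the opening and the grip force at its end, in the units of the state.
- get_state(): the state, without advancing time (a new reading comes with each control period).
- read_camera(name): name is "scene" or "top"; returns (picture, depth): 384x512x3 uint8, red, green, blue; 384x512 float32, mm along the optical axis (not along the pixel's ray), 0 where there is no reading.
- get_calibration(name): a dict with "fovy" (degrees; the focal length in pixels is half the picture's height over the tangent of half this angle, whatever the lens; pixels are square), "cx", "cy" (the principal point, pixels), "pose" (4x4, takes a point from camera to world coordinates). Camera axes: x right, y down, z forward; pixel columns grow to the right and rows downward; lengths in mm; the calibration is good to about 2 mm. A picture is of the moment at which its call begins. get_calibration takes no time and is no camera call.
- sign_off(): hands the job in; it is judged then, once.
Trained networks look in the newest picture that a camera, given by its name, has taken for a name from the list of things; names that differ only in an ending like _2 or _b are one class to them, and where a whole thing is asked for, a point or a joint stands for the part that bears it (a point fixed in the world has none). Each returns a list of dicts, best first, with "conf" (0 to 1); they miss things now and then, are a little off and sometimes report something else, mostly with a low value. They report only what shows in the picture. A call takes as long as a camera call.
- search_frame(camera, label): "extent" ([left, top, right, bottom] in pixels, round what is visible of it).
The state is a dict: "t": time; "q": joint angles; "qvel": joint speeds; "joint_torque": joint torques, N m; "eef_pos": TCP position; "tcp_rot": TCP orientation; "force": force on the tool from outside, world axes, zero at the start; "ft_torque": the same for the moment, N m; "opening": finger opening in mm; "gripper_force": force on a finger pad.
Only numpy, scipy, OpenCV 4.12 (cv2) and the standard library are available. Lean on these libraries where they do the work, as an engineer would, in place of code of your own. Each camera call takes 0.05 s, during which the arm holds its last target. There are 200 camera calls.

TASK

The pressure is off, so open the pressure cooker: take the lid by the bar handle on top, turn it anticlockwise (seen from above) until you feel it come up against its stop, then lift it straight up to about ten centimetres above the pot. Finish while still holding it there, level, still and centred over the pot for at least two seconds, so that the drips fall back into the pot; do not drag or tip the pot, do not tip the lid, and leave the other things where they are.

Things in the scene. Friction and masses are not known exactly. Their poses are not given: they have to be found in the camera images.
- pot: Stainless pressure-cooker pot, 181 mm across, 118 mm tall, 3.5 kg, loose on a cork mat 8 mm thick. Origin: centre of its underside, z up. Two black side grips at -45 and +135 degrees from its x axis, tops 96 mm up, reaching 139 mm out. The open stop is firm: the torque jumps to 0.8 N m or more there, and beyond that the pot turns along on its mat.
- pot_rim (a point): Centre of the pot's mouth, level with the top of its rim, 118 mm above the pot's origin; axes as the pot's. The rim is a flat flange 205 mm across, 6 mm thick, with three notches 120 degrees apart; a shoulder in each notch is the open stop for the lid's claws.
- lid: Stainless domed lid, 212 mm across, 0.4 to 0.63 kg, seated on the pot's rim. Origin: centre of the underside of its edge (at point pot_rim when seated), z up. Its yaw relative to the pot starts at -0.75 to -0.40 rad (locked) and is 0 against the open stop, where it turns no further; it grows anticlockwise seen from above. Turning it takes about 0.1 to 0.3 N m.
- lid_bar (a point): Centre of the black bar handle on the middle of the lid, 46 mm above the lid's origin; x along the bar (112 mm), y across it (22 mm wide, grip here), z up (24 mm high, underside 34 mm above the lid's origin). Below it the dome rises to 18 mm, a plinth 30 mm wide to 22 mm. A valve knob 34 mm high stands 79 mm out on the +x side.
- lid_claw (a point): Underside of one of the lid's three claws (36 mm wide, 120 degrees apart), 15 mm below the lid's origin, 102 mm out, on the -x side of the lid. Claws hook under the pot's flange (bayonet); within about 0.1 rad of the open stop they stand in the notches and the lid lifts out freely, 2 mm play all round.
- timer_2: Bystander: round grey wind-up kitchen timer, 60 mm across, 25 mm high, behind the pot. Origin under its centre.
- bowl: Bystander: cream bowl, 150 mm across, 61 mm high, behind the pot. Origin under its centre.
- tasting_spoon: Bystander: teaspoon with black handle, 130 mm long, 11 mm high, on the front edge of the worktop to the right. Origin under its centre, x along it.

How it is judged (in metres and radians):
On the way, in this order (a step that is already met when the one before it is completed fails the run):
1. the lid, still seated on the pot, has been turned to its open stop (within 0.1 rad) (angle between the x axis of lid and the x axis of pot, either way round below 0.1 rad and z of lid in the frame of pot below 0.122 m), for 0.2 s.
2. the lid is held 6 to 16 cm above its seat, over the pot, level and still, for two seconds (z of lid in the frame of pot between 0.178 and 0.278 m and horizontal distance between lid and pot below 0.03 m and angle between lid's own z axis and vertical below 0.1 rad and linear speed of lid below 0.03 m/s and angular speed of lid below 0.2 rad/s), for 2 s.
At the end, for the whole second after the job is handed in: Gripper holds the lid 6 to 16 cm above its seat, within 30 mm of the pot's centre seen from above, tilted under 0.1 rad, still (0.03 m/s, 0.2 rad/s), clear of the pot; the pot upright and, like timer, bowl and teaspoon, within 30 mm of its start (all of step 2 and contact force between the fingers and lid above 1 N and contact force between lid and pot below 0.2 N and distance of each of pot, timer_2, bowl, tasting_spoon from where it was at the start of the episode below 0.03 m and angle between pot's own z axis and vertical below 0.05 rad and linear speed of pot below 0.02 m/s); the arm keeps its last pose, push and grip.
It fails at once if the pot is dragged (over 30 mm), lifted or tipped (over 0.1 rad) (distance of pot from where it was at the start of the episode above 0.03 m or angle between pot's own z axis and vertical above 0.1 rad).
It fails at once if the lid is tipped over 0.25 rad, so that its drips run off (angle between lid's own z axis and vertical above 0.25 rad).
It fails at once if the timer, bowl or teaspoon is moved over 30 mm (distance of any of timer_2, bowl, tasting_spoon from where it was at the start of the episode above 0.03 m).
It also fails if it takes over 48 s, if anything falls off the work surface, if the arm or the gripper's body presses on something with over 40 N, if the wrist force passes 120 N, or if a joint passes its speed limit or range.

## Working session

There is one attempt and no reset: what is moved stays moved. The work goes in short steps, Python scripts to look and compute and a tool call to move; the robot and the scene stay as the last step left them, time stands still between calls to the robot, and variables do not carry over. Pictures are saved under pics/ and viewed, at most 10 in all, crops included, and the job is handed in when it is done.

Besides the shell and the picture viewer there is one more tool, called after "Emit:" in YAML: its name, and indented under it one key for each argument. send_rows: Moves the arm, as the interface text tells. Its arguments: {"type":"object","properties":{"moves":{"type":"array","items":{"type":"array","items":{"type":"array","items":{"type":"number"}}}},"force":{"type":"number"}},"required":["moves"]}

```bash
mkdir -p pics; python3 - <<'E'
from cell import *
import cv2,numpy as np
s=get_state();print(s)
for c in("scene","top"):
    p,d=read_camera(c);cv2.imwrite(f"pics/{c}0.png",p[:,:,::-1]);np.savez(f"{c}0.npz",p=p,d=d)
    print(c,get_calibration(c))
    for l in("lid_bar","lid","pot","bowl","timer_2","tasting_spoon"):print(l,search_frame(c,l)[:2])
E
```

```text
{'t': 0.0, 'q': array([ 1.10940684,  0.33285273, -0.06467761,  1.46095323,  0.02162186,
        1.34991605, -0.08850792]), 'qvel': array([-0.00148732, -0.00095944,  0.00159863, -0.00094357, -0.00122535,
       -0.00052734, -0.00054181]), 'joint_torque': array([ 3.61159243e-05, -6.23264694e+01,  2.45942292e-02, -3.89898777e+01,
       -6.12981850e-02,  3.97380267e-02,  2.02394149e-04]), 'eef_pos': array([ 265.33328944, -565.44341236,  221.7601678 ]), 'tcp_rot': array([ 9.76029435e-01,  2.17637377e-01, -2.02881185e-04, -6.87401012e-04]), 'force': array([-0.63456335,  0.27086049, -0.58954541]), 'ft_torque': array([ 0.02928496, -0.02348708, -0.00020806]), 'gripper_force': 0.0, 'opening': 86.69979181969602}
scene {'fovy': 54.7960538021046, 'cx': 253.92986460928154, 'cy': 195.9285758341027, 'pose': array([[ 9.08276392e-01,  2.39503668e-01, -3.43033511e-01,
         9.33048218e+02],
       [ 4.18254778e-01, -5.00519209e-01,  7.57986452e-01,
        -9.75658922e+02],
       [ 9.84567387e-03, -8.31936605e-01, -5.54783335e-01,
         6.75195111e+02],
       [ 0.00000000e+00,  0.00000000e+00,
[... 546 characters left out ...]
.79251593e-01,  1.99333336e-01,
         3.49748845e+02],
       [-9.99320205e-01, -3.67991451e-02,  2.22495254e-03,
        -2.28334231e+02],
       [ 5.15650804e-03, -1.99279050e-01, -9.79929217e-01,
         1.28872699e+03],
       [ 0.00000000e+00,  0.00000000e+00,  0.00000000e+00,
         1.00000000e+00]])}
lid_bar []
lid [{'extent': [156.1, 150.2, 248.8, 237.8], 'conf': 0.71}]
pot [{'extent': [153.8, 157.0, 257.9, 237.4], 'conf': 0.87}]
bowl [{'extent': [228.1, 90.2, 288.8, 141.7], 'conf': 0.76}, {'extent': [288.4, 263.7, 339.5, 283.5], 'conf': 0.65}]
timer_2 [{'extent': [187.5, 127.3, 209.6, 153.6], 'conf': 0.91}]
tasting_spoon [{'extent': [289.5, 263.1, 337.3, 283.5], 'conf': 0.69}]
```

```bash
cat > h.py <<'E'
from cell import *
import numpy as np,cv2
def K(c):
    k=get_calibration(c);return 192/np.tan(np.radians(k["fovy"]/2)),k["cx"],k["cy"],k["pose"]
def cloud(c,d):
    f,cx,cy,T=K(c);v,u=np.mgrid[:384,:512]
    P=np.stack([(u+.5-cx)/f*d,(v+.5-cy)/f*d,d],-1)
    W=P@T[:3,:3].T+T[:3,3];W[d<=0]=np.nan;return W
def proj(c,P):
    f,cx,cy,T=K(c);q=(np.asarray(P)-T[:3,3])@T[:3,:3];return q[...,:2]/q[...,2:]*f+[cx,cy]
E
python3 - <<'E'
from h import *
a=np.load("top0.npz");b=np.load("scene0.npz")
x=cv2.resize(a["p"][70:300,130:360],(800,800)) 
A=cv2.resize(a["p"][140:250,140:290],None,fx=4,fy=4,interpolation=2)
B=cv2.resize(b["p"][130:265,210:360],None,fx=4,fy=4,interpolation=2)
cv2.imwrite("pics/a.png",A[:,:,::-1]);cv2.imwrite("pics/b.png",B[:,:,::-1])
for c,e in(("top",a),("scene",b)):
    W=cloud(c,e["d"]);p=e["p"].astype(int)
    roi=(W[...,2]>90)&(W[...,2]<230)&(W[...,0]>350)
    print(c,roi.sum(),np.percentile(W[roi],[1,50,99],axis=0).round(),np.histogram(W[roi][:,2],bins=14,range=(90,230))[0])
    bar=roi&(W[...,2]>163-5)&(p.sum(-1)<200)
    Q=W[bar];print(len(Q),Q.mean(0),np.percentile(Q,[2,50,98],axis=0).round(1))
E
```

```text
top 9849 [[ 465. -627.   92.]
 [ 603. -105.  135.]
 [ 977.  365.  196.]] [ 906 1743  557  326 3502 1898  172   72  153  402   32   33   32   21]
765 [ 698.31242974 -264.61206972  183.03834021] [[ 525.5 -622.9  158.9]
 [ 586.2 -129.7  182.6]
 [ 977.5  -63.9  222.3]]
scene 6508 [[ 479. -639.   91.]
 [ 767. -120.  138.]
 [ 975.  611.  227.]] [ 750  994  356  294 1215  999  310  323  224  315  162  187  187  192]
561 [763.21933847  -8.05581279 187.68260943] [[ 533.8 -166.2  159.4]
 [ 826.1   25.7  184.7]
 [ 958.1  732.8  226.7]]
```

View pics/a.png

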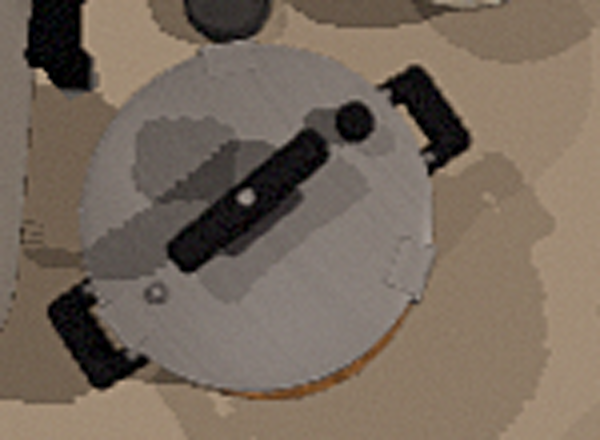

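View pics/b.png

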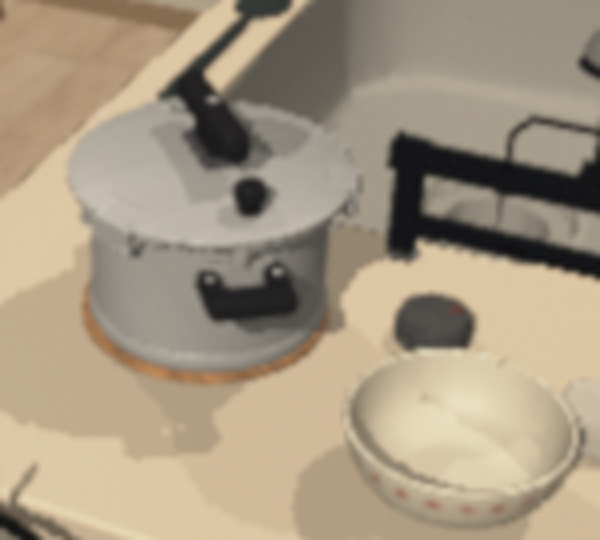

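Top crop: bar from about (170,255) to (328,140), with the valve knob at (355,120) marking its +x end. The side grips are near (430,115) and (95,335). The timer and bowl are behind the pot, and there is a black rack on the left. Next I measure precisely.

```bash
python3 - <<'E'
from h import *
C={}
for c in("top","scene"):
    e=np.load(c+"0.npz");W=cloud(c,e["d"]);C[c]=(W,e["p"].astype(int))
for c,(W,p) in C.items():
    near=(np.abs(W[...,0]-575)<140)&(np.abs(W[...,1]+115)<140)
    dark=(p.max(-1)<70)
    bar=near&dark&(W[...,2]>172)&(W[...,2]<200)&(np.hypot(W[...,0]-580,W[...,1]+120)<75)
    Q=W[bar].astype(np.float32)
    (cx,cy),wh,an=cv2.minAreaRect(Q[:,:2]);print(c,"bar n",len(Q),(cx,cy),wh,an,"mean",Q.mean(0),"ztop",np.percentile(Q[:,2],[5,50,90]))
    w,v=np.linalg.eigh(np.cov(Q[:,:2].T));print(" yaw",np.degrees(np.arctan2(v[1,1],v[0,1]))%180)
    g=near&dark&(W[...,2]>85)&(W[...,2]<112)
    G=W[g];n,l,st,ce=cv2.connectedComponentsWithStats(g.astype(np.uint8))
    for i in range(1,n):
        if st[i,4]>25:print(" grip",st[i],W[l==i].mean(0))
    rim=near&(W[...,2]>128)&(W[...,2]<150)&~dark&(np.hypot(W[...,0]-580,W[...,1]+120)<125)
    R=W[rim].astype(np.float32);print(" lid circ",cv2.minEnclosingCircle(R[:,:2]),np.percentile(R[:,2],[2,50,98]))
    ob=(W[...,2]>60)&(W[...,0]>300)&(np.hypot(W[...,0]-580,W[...,1]+120)>112)&(np.hypot(W[...,0]-580,W[...,1]+120)<280)&(np.abs(W[...,2]-95)>0)
    n,l,st,ce=cv2.connectedComponentsWithStats(ob.astype(np.uint8))
    for i in range(1,n):
        if st[i,4]>30:print(" obst",st[i,4],np.percentile(W[l==i],[1,99],axis=0).round().tolist())
E
```

```text
Traceback (most recent call last):
cv2.error: OpenCV(4.12.0) /io/opencv/modules/imgproc/src/convhull.cpp:143: error: (-215:Assertion failed) total >= 0 && (depth == CV_32F || depth == CV_32S) in function 'convexHull'
```

```bash
cat > m.py <<'E'
from h import *
C={}
for c in("top","scene"):
    e=np.load(c+"0.npz");W=cloud(c,e["d"]);C[c]=(W,e["p"].astype(int))
for c,(W,p) in C.items():
    r=np.hypot(W[...,0]-580,W[...,1]+120)
    near=r<190
    dark=(p.max(-1)<90)
    bar=dark&(W[...,2]>165)&(W[...,2]<205)&(r<75)
    Q=np.ascontiguousarray(W[bar].astype(np.float32))
    print(c,"bar n",len(Q),"z",np.percentile(Q[:,2],[5,50,90]) if len(Q) else 0)
    if len(Q)>5:
        print(cv2.minAreaRect(np.ascontiguousarray(Q[:,:2])),Q.mean(0))
        w,v=np.linalg.eigh(np.cov(Q[:,:2].T));print(" yaw",np.degrees(np.arctan2(v[1,1],v[0,1]))%180)
    for nm,g in(("grip",near&dark&(W[...,2]>80)&(W[...,2]<115)),("bar/knob",dark&(r<110)&(W[...,2]>135)),("obst",(W[...,2]>60)&(W[...,0]>300)&(r>112)&(r<300))):
        n,l,st,ce=cv2.connectedComponentsWithStats(g.astype(np.uint8))
        for i in range(1,n):
            if st[i,4]>20:print(" ",nm,st[i].tolist(),W[l==i].mean(0).round(1),np.percentile(W[l==i],[1,99],axis=0).round().tolist())
    rim=(W[...,2]>124)&(W[...,2]<150)&(r<125)
    if rim.sum():print(" lid circ",cv2.minEnclosingCircle(np.ascontiguousarray(W[rim][:,:2].astype(np.float32))),np.percentile(W[rim][:,2],[2,50,98]))
E
python3 m.py
```

```text
top bar n 461 z [173.75038147 182.5712738  185.92263794]
((573.8246459960938, -115.03803253173828), (23.552427291870117, 133.83053588867188), 43.20466995239258) [ 563.05554  -106.272995  181.78017 ]
 yaw 133.055674408766
  grip [146, 139, 12, 18, 150] [674.8  32.  103.2] [[660.0, 22.0, 87.0], [701.0, 47.0, 113.0]]
  grip [235, 156, 23, 28, 262] [ 635.1 -204.9  102.9] [[602.0, -228.0, 95.0], [664.0, -177.0, 109.0]]
  grip [152, 210, 26, 28, 299] [488.9  -5.7 102.4] [[461.0, -37.0, 93.0], [521.0, 20.0, 109.0]]
  bar/knob [16, 0, 249, 40, 8357] [ 589.9 -124.8  872.9] [[589.0, -228.0, 840.0], [591.0, -13.0, 905.0]]
  bar/knob [172, 165, 62, 45, 945] [ 573.5 -105.8  163.9] [[523.0, -171.0, 137.0], [626.0, -39.0, 187.0]]
  obst [0, 0, 39, 32, 829] [589.9   5.6 863.5] [[589.0, -8.0, 839.0], [593.0, 28.0, 893.0]]
  obst [265, 0, 247, 205, 21928] [ 521.7 -355.4  931.5] [[425.0, -392.0, 843.0], [591.0, -237.0, 990.0]]
  obst [10, 33, 106, 62, 3829] [701.9  78.  529.7] [[659.0, 26.0, 466.0], [772.0, 161.0, 586.0]]
  obst [120, 35, 43, 123, 2597] [762.2   7.3 319.1] [[662.0, -20.0, 87.0], [850.0
[... 1061 characters left out ...]
[306, 0, 95, 184, 5832] [778.6  17.3 392.7] [[664.0, -21.0, 86.0], [855.0, 126.0, 576.0]]
  obst [226, 157, 18, 16, 34] [468.5 -99.7 134.1] [[461.0, -153.0, 129.0], [479.0, -56.0, 137.0]]
  obst [261, 202, 23, 8, 114] [ 644.2 -214.5   99.5] [[617.0, -230.0, 91.0], [669.0, -195.0, 107.0]]
  obst [313, 217, 16, 2, 21] [ 764.8 -157.    61.7] [[747.0, -167.0, 60.0], [784.0, -149.0, 65.0]]
  obst [296, 218, 31, 36, 88] [ 755.5 -255.7   61.4] [[720.0, -296.0, 60.0], [816.0, -170.0, 64.0]]
  obst [330, 218, 24, 23, 52] [ 834.  -168.8   61.7] [[791.0, -212.0, 60.0], [865.0, -146.0, 64.0]]
 lid circ ((566.0602416992188, -105.8895034790039), 109.04271697998047) [127.91013239 138.98855283 146.83368626]
```

```bash
python3 - <<'E'
from h import *
a=np.load("top0.npz")["p"];b=np.load("scene0.npz")["p"]
cv2.imwrite("pics/c.png",cv2.resize(np.hstack([a,b]),(800,300),interpolation=cv2.INTER_AREA)[:,:,::-1])
E
```

```text
(no output)
```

View pics/c.png

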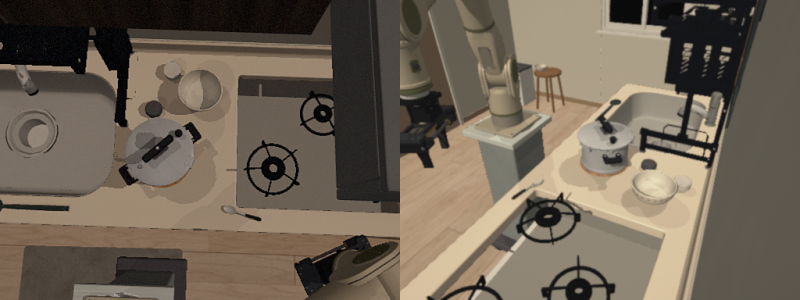

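The full views show the rack over the sink at y > -20 and x > 660, the hood far to the right, and the teaspoon at about (240,213) in the top half. The path to the pot is clear.

The measurements agree with the text:
- **Lid centre:** about (566, -106).
- **Bar top:** z is about 185 (expected 184).
- **Bar yaw:** about -46.5°.
- **Pot yaw:** about -9°, so the lid needs about 37° of turn.

First move: translate to above the lid.

Emit:
send_rows:
  moves:
    - [[0.087, 0.0467, -0.0288, -0.002, 0, 0, 0], [0.087, 0.0467, -0.0288, -0.002, 0, 0, 0], [0.087, 0.0467, -0.0288, -0.002, 0, 0, 0], [0.087, 0.0467, -0.0288, -0.002, 0, 0, 0], [0.087, 0.0467, -0.0288, -0.002, 0, 0, 0], [0.087, 0.0467, -0.0288, -0.002, 0, 0, 0], [0.087, 0.0467, -0.0288, -0.002, 0, 0, 0], [0.087, 0.0467, -0.0288, -0.002, 0, 0, 0], [0.087, 0.0467, -0.0288, -0.002, 0, 0, 0], [0.087, 0.0467, -0.0288, -0.002, 0, 0, 0]]

```text
t: 1.95
eef_pos: [566.7, -105.3, 242.9]
tcp_rot: [0.976, 0.217, 0.0, 0.0]
force: [0.8, -0.6, 1.1]
opening: 87.4
gripper_force: 0.0
```

Emit:
send_rows:
  moves:
    - [[0.087, 0, 0, 0, 0, 0, -10.6], [0.087, 0, 0, 0, 0, 0, -10.6], [0.087, 0, 0, 0, 0, 0, -10.6], [0.087, 0, 0, 0, 0, 0, -10.6], [0.087, 0, 0, 0, 0, 0, -10.6], [0.087, 0, 0, 0, 0, 0, -10.6], [0.087, 0, 0, 0, 0, 0, -10.6], [0.087, 0, 0, 0, 0, 0, -10.6], [0.087, 0, 0, 0, 0, 0, -10.6], [0.087, 0, 0, 0, 0, 0, -10.6]]

```text
t: 3.2
eef_pos: [566.0, -106.7, 242.6]
tcp_rot: [0.411, 0.912, -0.0, 0.0]
force: [-0.0, -0.1, -0.3]
opening: 87.0
gripper_force: 0.0
```

```bash
cat > s.py <<'E'
from h import *
from scipy.spatial.transform import Rotation as R
def st():
    s=get_state();r=R.from_quat(s["tcp_rot"]).as_matrix()
    print("t",round(s["t"],2),"p",s["eef_pos"].round(1),"xyaw",np.degrees(np.arctan2(r[1,0],r[0,0])).round(2),"z",r[:,2].round(4),"q",s["q"].round(2),"F",s["force"].round(1),"M",s["ft_torque"].round(2),"op",round(s["opening"],1),"gf",round(s["gripper_force"],1))
    return s,r
if __name__=="__main__":
    s,r=st();print("shift to bar, tool axes",(r.T@(np.array([566,-106,156])-s["eef_pos"])).round(1))
E
python3 s.py
```

```text
t 3.2 p [ 566.  -106.7  242.6] xyaw 131.48 z [ 2.e-04 -2.e-04 -1.e+00] q [ 0.65  0.28 -0.66  1.54  0.17  1.38  0.7 ] F [-0.  -0.1 -0.3] M [ 0.05 -0.2   0.04] op 87.0 gf 0.0
shift to bar, tool axes [ 0.5  0.5 86.6]
```

Emit:
send_rows:
  moves:
    - [[0.087, 0, 0, 0.012, 0, 0, -2], [0.087, 0, 0, 0.012, 0, 0, 0], [0.087, 0, 0, 0.012, 0, 0, 0], [0.087, 0, 0, 0.012, 0, 0, 0], [0.087, 0, 0, 0.012, 0, 0, 0], [0.087, 0, 0, 0.012, 0, 0, 0], [0.087, 0, 0, 0.01, 0, 0, 0], [0.087, 0, 0, 0.004, 0, 0, 0], [0.087, 0, 0, 0, 0, 0, 0], [0.087, 0, 0, 0, 0, 0, 0]]

```text
t: 4.45
eef_pos: [566.3, -106.7, 157.0]
tcp_rot: [0.398, 0.918, 0.0, 0.0]
force: [0.8, 0.1, -0.6]
opening: 87.1
gripper_force: 0.0
```

```bash
python3 - <<'E'
from s import *
st()
for c in("top","scene"):
    p,d=read_camera(c);uv=proj(c,[566,-106,172]).astype(int)
    A=cv2.resize(p[uv[1]-50:uv[1]+50,uv[0]-65:uv[0]+65],(390,300),interpolation=2)
    globals()[c]=A
cv2.imwrite("pics/d.png",np.hstack([top,scene])[:,:,::-1])
E
```

```text
t 4.45 p [ 566.3 -106.7  157. ] xyaw 133.14 z [ 8.e-04 -2.e-04 -1.e+00] q [ 0.65  0.34 -0.65  1.65  0.22  1.22  0.7 ] F [ 0.8  0.1 -0.6] M [ 0.02 -0.12  0.01] op 87.1 gf 0.0
```

View pics/d.png

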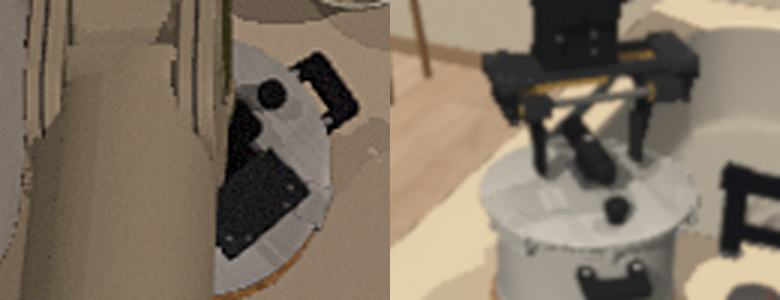

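The scene view on the right shows the fingers at about (540,150) and (637,150), either side of the bar and clear of the lid. Closing now.

Emit:
send_rows:
  moves:
    - [[0.01, 0, 0, 0, 0, 0, 0], [0.01, 0, 0, 0, 0, 0, 0], [0.01, 0, 0, 0, 0, 0, 0], [0.01, 0, 0, 0, 0, 0, 0], [0.01, 0, 0, 0, 0, 0, 0], [0.01, 0, 0, 0, 0, 0, 0], [0.01, 0, 0, 0, 0, 0, 0], [0.01, 0, 0, 0, 0, 0, 0], [0.01, 0, 0, 0, 0, 0, 0], [0.01, 0, 0, 0, 0, 0, 0]]
  force: 45

```text
t: 5.8
eef_pos: [566.1, -106.5, 156.6]
tcp_rot: [0.398, 0.918, 0.0, 0.0]
force: [2.2, 1.2, -0.9]
opening: 21.9
gripper_force: 45.0
```

```bash
python3 s.py
```

```text
t 5.8 p [ 566.1 -106.5  156.6] xyaw 133.15 z [ 4.e-04  1.e-04 -1.e+00] q [ 0.65  0.34 -0.65  1.65  0.22  1.22  0.7 ] F [ 2.2  1.2 -0.9] M [ 0.27 -0.53 -0.04] op 21.9 gf 45.0
shift to bar, tool axes [0.4 0.3 0.6]
```

Gripped: opening 21.9 mm, good centring. Turn 30° anticlockwise, then check the torque.

Emit:
send_rows:
  moves:
    - [[0.01, 0, 0, 0, 0, 0, -3], [0.01, 0, 0, 0, 0, 0, -3], [0.01, 0, 0, 0, 0, 0, -3], [0.01, 0, 0, 0, 0, 0, -3], [0.01, 0, 0, 0, 0, 0, -3], [0.01, 0, 0, 0, 0, 0, -3], [0.01, 0, 0, 0, 0, 0, -3], [0.01, 0, 0, 0, 0, 0, -3], [0.01, 0, 0, 0, 0, 0, -3], [0.01, 0, 0, 0, 0, 0, -3]]

```text
t: 7.05
eef_pos: [566.3, -106.4, 156.6]
tcp_rot: [0.146, 0.989, 0.0, 0.0]
force: [2.2, 0.9, -1.5]
opening: 21.8
gripper_force: 45.0
```

```bash
python3 s.py
```

```text
t 7.05 p [ 566.3 -106.4  156.6] xyaw 163.23 z [ 8.e-04  5.e-04 -1.e+00] q [ 0.71  0.36 -0.73  1.65  0.25  1.23  1.2 ] F [ 2.2  0.9 -1.5] M [ 0.14 -0.6  -0.26] op 21.8 gf 45.0
shift to bar, tool axes [0.4 0.3 0.6]
```

Emit:
send_rows:
  moves:
    - [[0.01, 0, 0, 0, 0, 0, -0.5], [0.01, 0, 0, 0, 0, 0, -0.5], [0.01, 0, 0, 0, 0, 0, -0.5], [0.01, 0, 0, 0, 0, 0, -0.5], [0.01, 0, 0, 0, 0, 0, -0.5], [0.01, 0, 0, 0, 0, 0, -0.5], [0.01, 0, 0, 0, 0, 0, -0.5], [0.01, 0, 0, 0, 0, 0, -0.5], [0.01, 0, 0, 0, 0, 0, -0.5], [0.01, 0, 0, 0, 0, 0, -0.5]]

```text
t: 8.3
eef_pos: [565.9, -106.8, 156.6]
tcp_rot: [0.103, 0.995, -0.0, -0.0]
force: [0.1, -0.5, 0.5]
opening: 21.9
gripper_force: 45.0
```

```bash
python3 s.py
```

```text
t 8.3 p [ 565.9 -106.8  156.6] xyaw 168.17 z [-0.e+00 -2.e-04 -1.e+00] q [ 0.72  0.36 -0.75  1.65  0.26  1.23  1.28] F [ 0.1 -0.5  0.5] M [ 0.   -0.07 -0.3 ] op 21.9 gf 45.0
shift to bar, tool axes [0.1 0.8 0.6]
```

Not at the stop yet (0.30 N m). Continue gently.

Emit:
send_rows:
  moves:
    - [[0.01, 0, 0, 0, 0, 0, -0.4], [0.01, 0, 0, 0, 0, 0, -0.4], [0.01, 0, 0, 0, 0, 0, -0.4], [0.01, 0, 0, 0, 0, 0, -0.4], [0.01, 0, 0, 0, 0, 0, -0.4], [0.01, 0, 0, 0, 0, 0, -0.4], [0.01, 0, 0, 0, 0, 0, 0], [0.01, 0, 0, 0, 0, 0, 0], [0.01, 0, 0, 0, 0, 0, 0], [0.01, 0, 0, 0, 0, 0, 0]]

```text
t: 9.55
eef_pos: [566.0, -106.3, 156.6]
tcp_rot: [0.082, 0.997, 0.0, 0.0]
force: [0.5, 3.4, 1.1]
opening: 21.3
gripper_force: 45.2
```

```bash
python3 s.py
```

```text
t 9.55 p [ 566.  -106.3  156.6] xyaw 170.56 z [ 1.e-04  3.e-04 -1.e+00] q [ 0.72  0.37 -0.75  1.65  0.26  1.23  1.32] F [0.5 3.4 1.1] M [ 0.75 -0.12 -0.57] op 21.3 gf 45.2
shift to bar, tool axes [0.  0.3 0.6]
```

Emit:
send_rows:
  moves:
    - [[0.01, 0, 0, 0, 0, 0, -0.4], [0.01, 0, 0, 0, 0, 0, -0.4], [0.01, 0, 0, 0, 0, 0, -0.4], [0.01, 0, 0, 0, 0, 0, 0], [0.01, 0, 0, 0, 0, 0, 0], [0.01, 0, 0, 0, 0, 0, 0], [0.01, 0, 0, 0, 0, 0, 0], [0.01, 0, 0, 0, 0, 0, 0], [0.01, 0, 0, 0, 0, 0, 0], [0.01, 0, 0, 0, 0, 0, 0]]

```text
t: 10.8
eef_pos: [566.0, -105.8, 156.6]
tcp_rot: [0.072, 0.997, 0.001, -0.0]
force: [-0.7, 6.1, 1.2]
opening: 21.8
gripper_force: 45.8
```

```bash
python3 s.py
```

```text
t 10.8 p [ 566.  -105.8  156.6] xyaw 171.76 z [ 0.      0.0011 -1.    ] q [ 0.73  0.37 -0.76  1.65  0.26  1.23  1.34] F [-0.7  6.1  1.2] M [ 1.33 -0.07 -1.11] op 21.8 gf 45.8
shift to bar, tool axes [-0.  -0.2  0.6]
```

The torque jumped to 1.1 N m, so the lid is at its stop. Relax the turn a little, then start a slow lift.

Emit:
send_rows:
  moves:
    - [[0.01, 0, 0, 0, 0, 0, 0.7], [0.01, 0, 0, 0, 0, 0, 0.7], [0.01, 0, 0, 0, 0, 0, 0.4], [0.01, 0, 0, 0, 0, 0, 0], [0.01, 0, 0, 0, 0, 0, 0], [0.01, 0, 0, -0.001, 0, 0, 0], [0.01, 0, 0, -0.001, 0, 0, 0], [0.01, 0, 0, -0.001, 0, 0, 0], [0.01, 0, 0, -0.001, 0, 0, 0], [0.01, 0, 0, -0.001, 0, 0, 0]]

```text
t: 12.05
eef_pos: [565.8, -106.8, 161.5]
tcp_rot: [0.088, 0.996, -0.0, -0.0]
force: [-0.8, 2.1, -6.4]
opening: 21.7
gripper_force: 45.0
```

```bash
python3 s.py
```

```text
t 12.05 p [ 565.8 -106.8  161.5] xyaw 169.94 z [-3.e-04 -2.e-04 -1.e+00] q [ 0.73  0.36 -0.75  1.64  0.26  1.24  1.31] F [-0.8  2.1 -6.4] M [ 0.77 -0.31 -0.21] op 21.7 gf 45.0
shift to bar, tool axes [-0.   0.8  5.5]
```

The downward force of 6.4 N is just the lid's weight, so it lifts freely.

Emit:
send_rows:
  moves:
    - [[0.01, 0, 0, -0.002, 0, 0, 0], [0.01, 0, 0, -0.002, 0, 0, 0], [0.01, 0, 0, -0.002, 0, 0, 0], [0.01, 0, 0, -0.002, 0, 0, 0], [0.01, 0, 0, -0.002, 0, 0, 0], [0.01, 0, 0, -0.003, 0, 0, 0], [0.01, 0, 0, -0.003, 0, 0, 0], [0.01, 0, 0, -0.003, 0, 0, 0], [0.01, 0, 0, -0.003, 0, 0, 0], [0.01, 0, 0, -0.003, 0, 0, 0]]

```text
t: 13.3
eef_pos: [566.0, -106.7, 186.8]
tcp_rot: [0.088, 0.996, -0.0, 0.0]
force: [0.8, -0.2, -4.9]
opening: 21.4
gripper_force: 45.0
```

```bash
python3 s.py
```

```text
t 13.3 p [ 566.  -106.7  186.8] xyaw 169.94 z [ 1.e-04 -1.e-04 -1.e+00] q [ 0.73  0.34 -0.76  1.61  0.24  1.29  1.33] F [ 0.8 -0.2 -4.9] M [ 0.1  -0.17 -0.05] op 21.4 gf 45.0
shift to bar, tool axes [ 0.1  0.7 30.8]
```

Free. Lift 72 mm more, then hold for over two seconds.

Emit:
send_rows:
  moves:
    - [[0.01, 0, 0, -0.004, 0, 0, 0], [0.01, 0, 0, -0.008, 0, 0, 0], [0.01, 0, 0, -0.01, 0, 0, 0], [0.01, 0, 0, -0.01, 0, 0, 0], [0.01, 0, 0, -0.01, 0, 0, 0], [0.01, 0, 0, -0.01, 0, 0, 0], [0.01, 0, 0, -0.01, 0, 0, 0], [0.01, 0, 0, -0.006, 0, 0, 0], [0.01, 0, 0, -0.003, 0, 0, 0], [0.01, 0, 0, -0.001, 0, 0, 0]]

```text
t: 14.55
eef_pos: [565.9, -106.7, 258.5]
tcp_rot: [0.088, 0.996, -0.0, -0.0]
force: [0.5, 0.1, -5.1]
opening: 21.8
gripper_force: 45.0
```

Emit:
send_rows:
  moves:
    - [[0.01, 0, 0, 0, 0, 0, 0], [0.01, 0, 0, 0, 0, 0, 0], [0.01, 0, 0, 0, 0, 0, 0], [0.01, 0, 0, 0, 0, 0, 0], [0.01, 0, 0, 0, 0, 0, 0], [0.01, 0, 0, 0, 0, 0, 0], [0.01, 0, 0, 0, 0, 0, 0], [0.01, 0, 0, 0, 0, 0, 0], [0.01, 0, 0, 0, 0, 0, 0], [0.01, 0, 0, 0, 0, 0, 0]]

```text
t: 15.8
eef_pos: [566.0, -106.7, 258.6]
tcp_rot: [0.088, 0.996, -0.0, 0.0]
force: [-0.5, 0.6, -4.9]
opening: 21.4
gripper_force: 45.0
```

Emit:
send_rows:
  moves:
    - [[0.01, 0, 0, 0, 0, 0, 0], [0.01, 0, 0, 0, 0, 0, 0], [0.01, 0, 0, 0, 0, 0, 0], [0.01, 0, 0, 0, 0, 0, 0], [0.01, 0, 0, 0, 0, 0, 0], [0.01, 0, 0, 0, 0, 0, 0], [0.01, 0, 0, 0, 0, 0, 0], [0.01, 0, 0, 0, 0, 0, 0], [0.01, 0, 0, 0, 0, 0, 0], [0.01, 0, 0, 0, 0, 0, 0]]

```text
t: 17.05
eef_pos: [566.0, -106.7, 258.6]
tcp_rot: [0.088, 0.996, -0.0, 0.0]
force: [0.2, 0.2, -5.2]
opening: 21.7
gripper_force: 45.0
```

```bash
python3 - <<'E'
from s import *
st()
p,d=read_camera("scene");cv2.imwrite("pics/e.png",cv2.resize(p[80:270,170:420],None,fx=2.5,fy=2.5)[:,:,::-1])
E
```

```text
t 17.05 p [ 566.  -106.7  258.6] xyaw 169.94 z [ 1.e-04 -1.e-04 -1.e+00] q [ 0.74  0.29 -0.77  1.51  0.21  1.42  1.35] F [ 0.2  0.2 -5.2] M [ 0.12 -0.14 -0.04] op 21.7 gf 45.0
```

View pics/e.png

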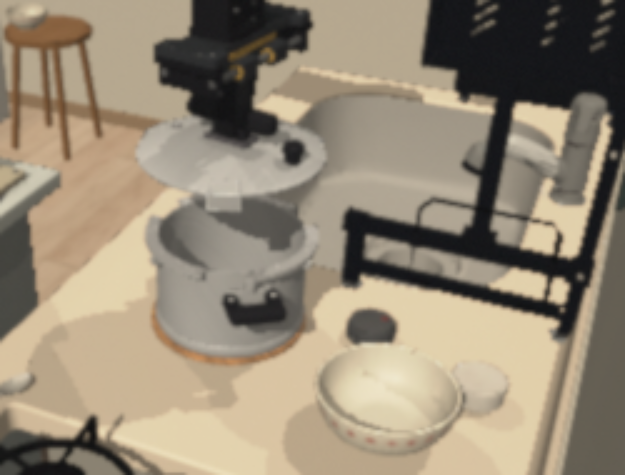

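The lid, at about (232,155), is level and centred over the open pot at about (230,270). Pot, timer and bowl look undisturbed. One more second of hold, then hand in.

Emit:
send_rows:
  moves:
    - [[0.01, 0, 0, 0, 0, 0, 0], [0.01, 0, 0, 0, 0, 0, 0], [0.01, 0, 0, 0, 0, 0, 0], [0.01, 0, 0, 0, 0, 0, 0], [0.01, 0, 0, 0, 0, 0, 0], [0.01, 0, 0, 0, 0, 0, 0], [0.01, 0, 0, 0, 0, 0, 0], [0.01, 0, 0, 0, 0, 0, 0], [0.01, 0, 0, 0, 0, 0, 0], [0.01, 0, 0, 0, 0, 0, 0]]

```text
t: 18.35
eef_pos: [565.9, -106.7, 258.6]
tcp_rot: [0.088, 0.996, -0.0, 0.0]
force: [-0.8, -0.4, -5.5]
opening: 21.6
gripper_force: 45.0
```

```bash
python3 -c "
from cell import *
print(sign_off())"
```

```text
the job is handed in; nothing more can be done
None
```

I turned the lid to its open stop, lifted it about 10 cm, and handed the job in at about 18 s with the arm still holding it level, still and centred over the pot; no verdict came back.

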